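# Fit the sliding jaw to the circuit-board holder

## Robot

A 6-joint arm with a two-finger parallel gripper is mounted at the origin on the work surface. World frame = base frame: x ahead of the robot, y to its left, z up, the work surface at z = 0. Lengths are in m, angles in degrees, forces in N, time in s.
With the tool pointing down it reaches from about 0.3 to 0.75 m from the base axis. Payload 8.5 kg.
Tool frame: the origin (TCP) lies on the centre line of the jaws, within the pads' length; the fingertips stand env.tcp_to_tips ahead of it and the grasp point (between the pads) lies 8 mm behind it (env.tcp_to_tips is the distance from the TCP to the fingertips, in m); z points along the fingers, y is the direction in which the jaws open and shut (so a half turn about z gives the same grasp; the last joint's range is limited). The gripper opens to 85 mm and grips with 20 to 120 N. Pads are 22 mm wide; open, the fingers measure 114 mm over their backs; the gripper's body (76 mm by 85 mm) begins 54 mm behind the grasp point. The pads swing forward as they close: fully open they stand 13 mm farther back than shut.
Start: joints at [-79.544, 21.807, 74.336, -0, 83.858, -12.336], TCP at [0.213, -0.507, 0.242] pointing down, gripper open.
Joint ranges: [-178.18, 178.18], [-50.72, 133.34], [12.68, 142.11], [-81.47, 261.47], [9.98, 163.14], [-165.26, 165.26]. Speed limits (degrees/s): [136.94, 136.94, 180, 180, 180, 180].

## Interface

Orientations are given as a 3x3 rotation matrix whose columns are the frame's x, y, z axes.
In Python, from rig import env gives the robot as it stands. The module is installed in compiled form; this text tells all that it offers.
- The arm moves only by the tool carry_out, never from a script. Its argument "rows" is a list of rows, each an object of numbers: "tx", "ty", "tz": the shift along the tool's x, y, z in cm; "yaw": the turn about the tool's z in rad. In form: [{"tx": .., "ty": .., "tz": .., "yaw": ..}, ...]. A call has 1 to 12 rows; each row shifts and turns the pose as measured when the row begins, along the tool's axes as they then stand; what a row does not reach is not made up. A row lasts 1/10 s, in which the tool goes at most 50 mm and 8.59 degrees, less where a joint would pass 70% of its speed; a pose out of reach is approached as far as the arm can. A call is refused whole if a number of a shift passes 5 or a number of a turn 0.15, either way. A call with a gripper value outside its range is refused whole. "jaw" is the closure, from -1 (fully open) to 1 (shut), set as the call begins (left out, the last holds). The fingers move at their own pace and stop on an object; "squeeze" is the grip in N (left out, the last holds). Time passes only in rows, so rows that do not move let the fingers close. It gives the time, the measured TCP pose, the force and the opening at its end, in the units of the state.
- env.observe(): the state, without advancing time (a new reading comes with each control period).
- env.get_image(name): name is "side" or "top" or "wrist"; returns the picture (384x512x3 uint8, red, green, blue); there is no depth.
- env.camera_params(name): a dict with "vertical_fov" (degrees; the focal length in pixels is half the picture's height over the tangent of half this angle, whatever the lens; pixels are square), "cx", "cy" (the principal point, pixels), "view" (4x4, takes a point from world to camera coordinates). Camera axes: x right, y up, looking along -z (the intrinsics and any distortion apply to the point x, -y, -z); pixel columns grow to the right and rows downward; lengths in m; the calibration is good to about 2 mm. A picture is of the moment at which its call begins: read the wrist's pose just before it. camera_params takes no time and is no camera call; for the wrist camera it gives the pose at the moment of the call.
- env.close_job(): hands the job in, once; it reports no verdict.
The state is a dict: "time_s": time; "q": joint angles; "qvel": joint speeds; "joint_efforts": joint torques, N m; "position": TCP position; "tool_rot": TCP orientation; "ft_force": force on the tool from outside, world axes, zero at the start; "wrist_torque": the same for the moment, N m; "grip_width": finger opening in m.
Only numpy, scipy, OpenCV 4.12 (cv2) and the standard library are available. Lean on these libraries where they do the work, as an engineer would, in place of code of your own. Each camera call takes 0.05 s, during which the arm holds its last target. There are 200 camera calls.

## Task

Put the blue sliding jaw back on the circuit-board holder: with its red clamp knob still slack, slide it onto the dovetail rail from the rail's free tapered end and push it along until its black rubber pad bears lightly on the yellow edge of the circuit board, so that the board's sprung mount gives a few millimetres but does not bottom out. Then turn the red knob clockwise until it is tight and let go, with the jaw still bearing on the board. Do not force the rail, and leave the transformer, the soldering-iron stand and the solder reel where they are.

Things in the scene. Friction and masses are not known exactly. Their poses are not given: they have to be found in the camera images.
- rail_mouth (a point): Free (entry) end of the fixed steel dovetail rail: mid-width, at its top face, 38 mm over the table; x points along the level rail the way the jaw slides on, z up. Rail 250 mm long, 38 mm wide on top, sides lean in 30 deg to 26 mm wide 12 mm below. Its first 14 mm taper by 3 mm a side and 2 mm at the top
- rail: The holder's fixed base: blue plate 250 x 90 x 10 mm under the rail, starting 10 mm in from the mouth; a 22 mm wide web starting 18 mm in carries the rail. Origin on the table under the rail's line, 120 mm along x from the mouth; x as for rail_mouth
- board (a joint): How far the green circuit board's sprung mount has given, m: 0 = untouched, 1 mm per 2.5 N along the rail's x, bottoms out at 8 mm; over 18 N (7.2 mm) damages it. The board lies level over the rail, 62 mm above the table, 70 mm wide, near edge yellow; that edge lies anywhere from 120 to 190 mm along the rail from the mouth, at a place not measured: see it or feel for it
- post (a point): Middle of the square aluminium post (26 x 26 mm) on top of the loose blue sliding jaw (about 0.35 kg): top 15 mm above this point, foot on the jaw's deck 22 mm below. x points to the black pad, z up. Point is 46 mm over the table as the jaw stands on it, 70 mm (32 above rail_mouth) when on the rail. Grip from above, best along x (less pitching); 27 mm free ahead to the pad wall
- seat (a point): Roof of the sliding jaw's dovetail groove at mid-length, 14 mm above its underside; axes as for post; 10 mm ahead (x) of post, 32 mm below. Jaw 80 mm long (x), 70 mm wide; groove along x, open at both ends, play on the rail 1.3 mm to each side, 2 mm upwards. Sprung balls in the groove make it drag (5 to 12 N), so it stays where left. On the rail this point is on rail_mouth's line and height
- pad (a point): Middle of the front face of the jaw's black rubber pad, 60 x 22 mm, 50 mm ahead of post and 8 mm below it; axes as for post. Its wall reaches 49 mm above the jaw's underside. On the rail it is level with the board's edge
- knob_grip (a point): Middle of the grip bar of the red clamp knob on the lug at the jaw's +y side: bar 40 mm long, 12 thick, 28 tall, top 14 mm above this point; this point's x runs along the bar. The upright axis is 62 mm to +y of post, level with it in x; the point is 6 mm higher than post (76 mm over the table when on the rail)
- knob (a joint): Angle of the clamp knob, rad: 0 = slack, bar along the jaw's x; grows clockwise seen from above, end stop at 1.4. Starts between 0 and 0.25. Drives a brass strip against the rail: bites from about 1.05, tight from 1.2. Stiff (0.12 N m, more when it bites), stays where left
- transformer: loose transformer, dark steel core with orange coil, about 70 x 56 x 42 mm, origin centre of its underside; leave alone
- iron_stand: loose soldering-iron stand, dark disc 80 mm across with a wire coil 120 mm tall, origin centre of its underside; leave alone
- solder_reel: loose green solder reel, 52 mm across, 34 mm tall, origin centre of its underside; leave alone

How it is judged:
By the outcome, as a careful person would: the job done as asked, in the order asked, and still so for the second after the job is handed in, with the robot touching nothing.
It also fails if it takes over 72 s, if anything falls off the work surface, if the arm or the gripper's body presses on something with over 40 N, if the wrist force passes 120 N, or if a joint passes its speed limit or range.

## Working session

There is one attempt and no reset: what is moved stays moved. The work goes in short steps, Python scripts to look and compute and a tool call to move; the robot and the scene stay as the last step left them, time stands still between calls to the robot, and variables do not carry over. Pictures are saved under pics/ and viewed, about 8 in all and at most 12, crops included, and the job is handed in when it is done.

Besides the shell and the picture viewer there is one more tool, called after ">>>" in YAML: its name, and indented under it one key for each argument. carry_out: Moves the arm, as the interface text tells. Its arguments: {"type":"object","properties":{"rows":{"type":"array","items":{"type":"object","properties":{"tx":{"type":"number"},"ty":{"type":"number"},"tz":{"type":"number"},"yaw":{"type":"number"}}}},"jaw":{"type":"number"},"squeeze":{"type":"number"}},"required":["rows"]}

```bash
mkdir -p pics; python3 - <<'E'
from rig import env
import cv2,numpy as np
o=env.observe();print(o['time_s'],o['position'],o['tool_rot'],o['grip_width'],env.tcp_to_tips)
for n in("top","side","wrist"):
    p=env.camera_params(n);print(n,p);cv2.imwrite(f"pics/{n}0.png",env.get_image(n)[:,:,::-1])
E
python3 -c "
import cv2
for n in('top','side'):
    i=cv2.imread(f'pics/{n}0.png');cv2.imwrite(f'pics/{n}0b.png',cv2.resize(i,(800,600),interpolation=cv2.INTER_CUBIC))"
```

```text
0.0 [ 0.21301609 -0.50676857  0.24173522] [[ 9.21910516e-01  3.87402806e-01 -2.59537335e-04]
 [ 3.87402771e-01 -9.21909490e-01  1.40905873e-03]
 [ 3.06603374e-04 -1.39957155e-03 -9.99998974e-01]] 0.08576489383464722 0.011
top {'vertical_fov': 55.825114014592906, 'cx': 254.8090451754538, 'cy': 197.95788299218398, 'view': array([[-7.41561989e-04, -9.99980672e-01,  6.17300102e-03,
        -4.50280379e-02],
       [ 9.93761962e-01, -4.85114943e-05,  1.11522020e-01,
        -5.65274384e-01],
       [-1.11519565e-01,  6.21719409e-03,  9.93742790e-01,
        -9.16650293e-01],
       [ 0.00000000e+00,  0.00000000e+00,  0.00000000e+00,
         1.00000000e+00]])}
side {'vertical_fov': 45.004711939047525, 'cx': 255.11294131741366, 'cy': 189.006088095346, 'view': array([[-0.88659271, -0.46251814, -0.00550815,  0.46464823],
       [ 0.33493563, -0.65015402,  0.68199551, -0.27097586],
       [-0.31901644,  0.60280737,  0.73133562, -1.00847601],
       [ 0.        ,  0.        ,  0.        ,  1.        ]])}
wrist {'vertical_fov': 68.84590550665867, 'cx': 256.2372131101709, 'cy': 189.15068027029005, 'view': array([[ 0.38861916, -0.92139769, -0.00119827, -0.54744484],
       [ 0.87490699,  0.36941798, -0.31315828,  0.04095628],
       [ 0.28898598,  0.12065094,  0.94970019, -0.38003665],
       [ 0.        ,  0.        ,  0.        ,  1.        ]])}
```

View pics/top0b.png

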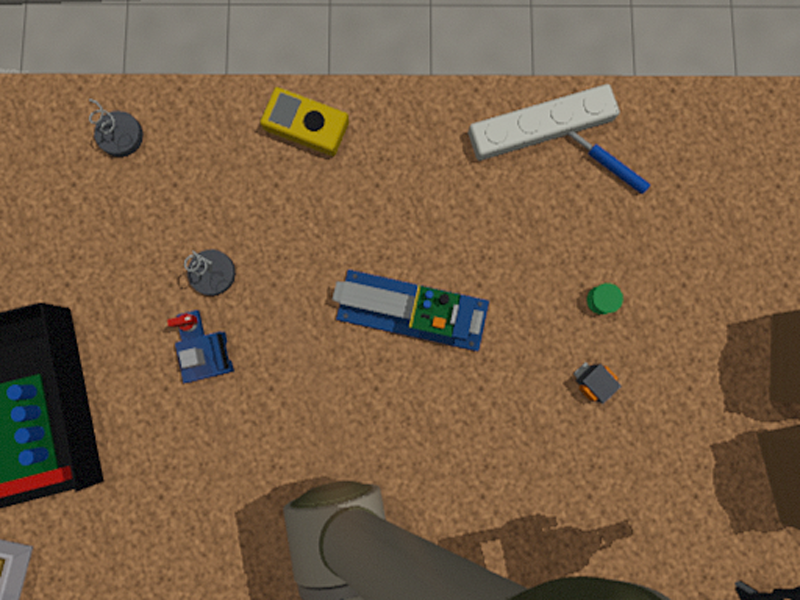

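View pics/side0b.png

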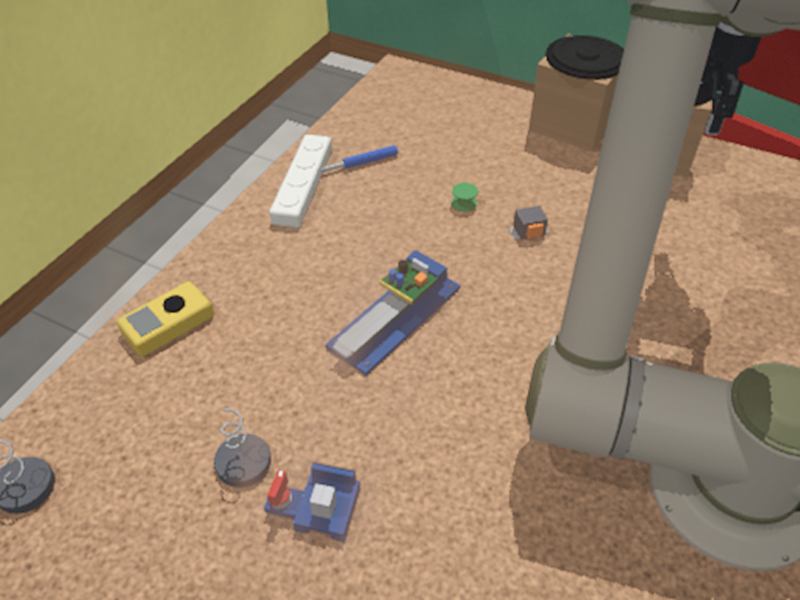

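```bash
cat > h.py <<'E'
from rig import env
import cv2,numpy as np
def K(p): return 192/np.tan(np.radians(p['vertical_fov']/2))
def ray(p,u,v):
    f=K(p);d=np.array([(u-p['cx'])/f,-(v-p['cy'])/f,-1]);R=p['view'][:3,:3];return -R.T@p['view'][:3,3],R.T@d
def at(p,u,v,z):
    c,d=ray(p,u,v);return c+d*(z-c[2])/d[2]
def proj(p,X):
    f=K(p);c=p['view'][:3,:3]@np.asarray(X)+p['view'][:3,3];return p['cx']-f*c[0]/c[2],p['cy']+f*c[1]/c[2]
def crop(n,im,x0,y0,w,h,s):
    cv2.imwrite(n,cv2.resize(im[y0:y0+h,x0:x0+w,::-1],None,fx=s,fy=s,interpolation=cv2.INTER_CUBIC))
E
python3 - <<'E'
from h import *
s=800/512
for n,L in {"top":{"post top":(191,358,.061),"knob top":(183,321,.066),"mouthL top":(341,283,.038),"mouthR":(335,304,.038),"yellowL":(419,287,.062),"yellowR":(411,327,.062),"baseFarL":(489,297,.01),"baseFarR":(480,350,.01),"baseNearL":(349,271,.01),"baseNearR":(338,319,.01),"stand":(211,273,.01),"reel":(605,299,.034)},"side":{"post top":(323,494,.061),"knob top":(280,482,.066),"mouthL":(334,345,.038),"mouthR":(350,360,.038),"yellowL":(381,280,.062),"yellowR":(411,300,.062),"stand":(243,460,.01)}}.items():
    p=env.camera_params(n)
    for k,(u,v,z) in L.items(): print(n,k,at(p,u/s,v/s,z).round(4))
a=cv2.imread("pics/top0.png")[:,:,::-1]
A=cv2.resize(a[185:260,95:175],None,fx=5,fy=5,interpolation=cv2.INTER_CUBIC)
B=cv2.resize(a[165:230,205:325],None,fx=6,fy=6,interpolation=cv2.INTER_CUBIC)
cv2.imwrite("pics/A.png",A[:,:,::-1]);cv2.imwrite("pics/B.png",B[:,:,::-1])
E
```

```text
top post top [0.4834 0.2872 0.061 ]
top knob top [0.5425 0.3006 0.066 ]
top mouthL top [0.6088 0.0503 0.038 ]
top mouthR [0.5735 0.0599 0.038 ]
top yellowL [ 0.5984 -0.0791  0.062 ]
top yellowR [ 0.5331 -0.0658  0.062 ]
top baseFarL [ 0.589  -0.2016  0.01  ]
top baseFarR [ 0.498  -0.1846  0.01  ]
top baseNearL [0.6342 0.0394 0.01  ]
top baseNearR [0.551  0.0574 0.01  ]
top stand [0.6306 0.2769 0.01  ]
top reel [ 0.5824 -0.3924  0.034 ]
side post top [0.4819 0.2926 0.061 ]
side knob top [0.5391 0.306  0.066 ]
side mouthL [0.6089 0.0571 0.038 ]
side mouthR [0.5714 0.0713 0.038 ]
side yellowL [ 0.5995 -0.0821  0.062 ]
side yellowR [ 0.5348 -0.0646  0.062 ]
side stand [0.6289 0.2792 0.01  ]
```

View pics/A.png

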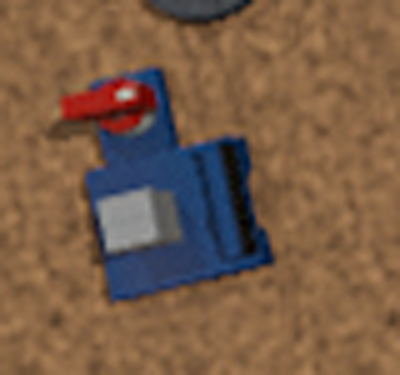

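View pics/B.png

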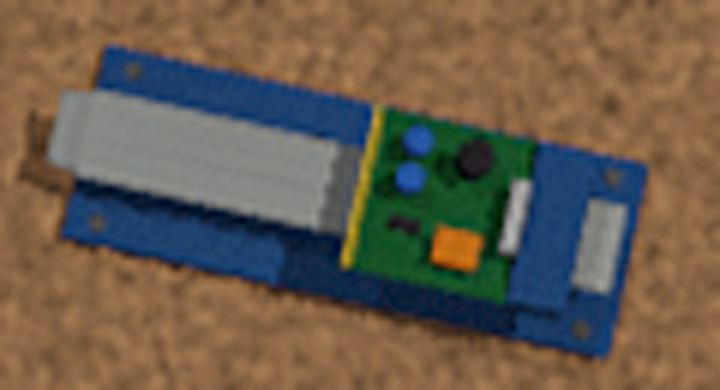

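The top view puts the jaw's post at about (0.483, 0.288), heading about -77°. The rail mouth is at about (0.593, 0.058), heading about -101°. Both cameras agree to within 5–9 mm, so I'm moving over the jaw for a closer look.

>>> carry_out:
  rows:
    - {"tx": 3,"ty": -3.4}
    - {"tx": 3,"ty": -3.4}
    - {"tx": 3,"ty": -3.4}
    - {"tx": 3,"ty": -3.4}
    - {"tx": 3,"ty": -3.4}
    - {"tx": 3,"ty": -3.4}
    - {"tx": 3,"ty": -3.4}
    - {"tx": 3,"ty": -3.4}
    - {"tx": 3,"ty": -3.4}
    - {"tx": 3,"ty": -3.4}
    - {"tx": 3,"ty": -3.4}
    - {"tx": 3,"ty": -3.4}
  jaw: -0.05
  squeeze: 40

```text
validation failed for argument at $.ro...
```

>>> carry_out:
  rows:
    - {"tx": 3.0,"ty": -3.4,"tz": 0.0,"yaw": 0.0}
    - {"tx": 3.0,"ty": -3.4,"tz": 0.0,"yaw": 0.0}
    - {"tx": 3.0,"ty": -3.4,"tz": 0.0,"yaw": 0.0}
    - {"tx": 3.0,"ty": -3.4,"tz": 0.0,"yaw": 0.0}
    - {"tx": 3.0,"ty": -3.4,"tz": 0.0,"yaw": 0.0}
    - {"tx": 3.0,"ty": -3.4,"tz": 0.0,"yaw": 0.0}
    - {"tx": 3.0,"ty": -3.4,"tz": 0.0,"yaw": 0.0}
    - {"tx": 3.0,"ty": -3.4,"tz": 0.0,"yaw": 0.0}
    - {"tx": 3.0,"ty": -3.4,"tz": 0.0,"yaw": 0.0}
    - {"tx": 3.0,"ty": -3.4,"tz": 0.0,"yaw": 0.0}
    - {"tx": 3.0,"ty": -3.4,"tz": 0.0,"yaw": 0.0}
    - {"tx": 3.0,"ty": -3.4,"tz": 0.0,"yaw": 0.0}
  jaw: -0.05
  squeeze: 40

```text
time_s: 1.35
position: [0.3902, 0.0243, 0.2408]
tool_rot: [[0.926, 0.377, 0.0], [0.377, -0.926, 0.003], [0.002, -0.003, -1.0]]
ft_force: [1.9, -1.9, -0.3]
grip_width: 0.045
```

>>> carry_out:
  rows:
    - {"tx": 3.0,"ty": -3.4,"tz": 0.0,"yaw": 0.0}
    - {"tx": 3.0,"ty": -3.4,"tz": 0.0,"yaw": 0.0}
    - {"tx": 3.0,"ty": -3.4,"tz": 0.0,"yaw": 0.0}
    - {"tx": 3.0,"ty": -3.4,"tz": 0.0,"yaw": 0.0}
    - {"tx": 3.0,"ty": -3.4,"tz": 0.0,"yaw": 0.0}
    - {"tx": 3.0,"ty": -3.4,"tz": 0.0,"yaw": 0.0}
    - {"tx": 0.0,"ty": 0.0,"tz": 2.0,"yaw": 0.08}
    - {"tx": 0.0,"ty": 0.0,"tz": 2.0,"yaw": 0.08}
    - {"tx": 0.0,"ty": 0.0,"tz": 0.0,"yaw": 0.0}
    - {"tx": 0.0,"ty": 0.0,"tz": 0.0,"yaw": 0.0}

```text
time_s: 2.35
position: [0.481, 0.3002, 0.1988]
tool_rot: [[0.973, 0.231, -0.0], [0.231, -0.973, 0.003], [0.001, -0.003, -1.0]]
ft_force: [0.2, 0.5, -0.4]
grip_width: 0.0449
```

```bash
cat > w.py <<'E'
from h import *
import sys,json
o=env.observe();p=env.camera_params("wrist");im=env.get_image("wrist")
cv2.imwrite(sys.argv[1],cv2.resize(im[:,:,::-1],(800,600),interpolation=cv2.INTER_CUBIC))
p['view']=p['view'].tolist();json.dump(p,open(sys.argv[1]+'.json','w'))
print(o['time_s'],o['position'].round(4),o['tool_rot'].round(3),o['q'].round(1),o['ft_force'].round(2))
E
python3 w.py pics/w1.png
```

```text
2.35 [0.481  0.3002 0.1988] [[ 0.973  0.231 -0.   ]
 [ 0.231 -0.973  0.003]
 [ 0.001 -0.003 -1.   ]] [19.9 25.4 75.9  0.2 78.6 96.6] [ 0.15  0.47 -0.4 ]
```

View pics/w1.png

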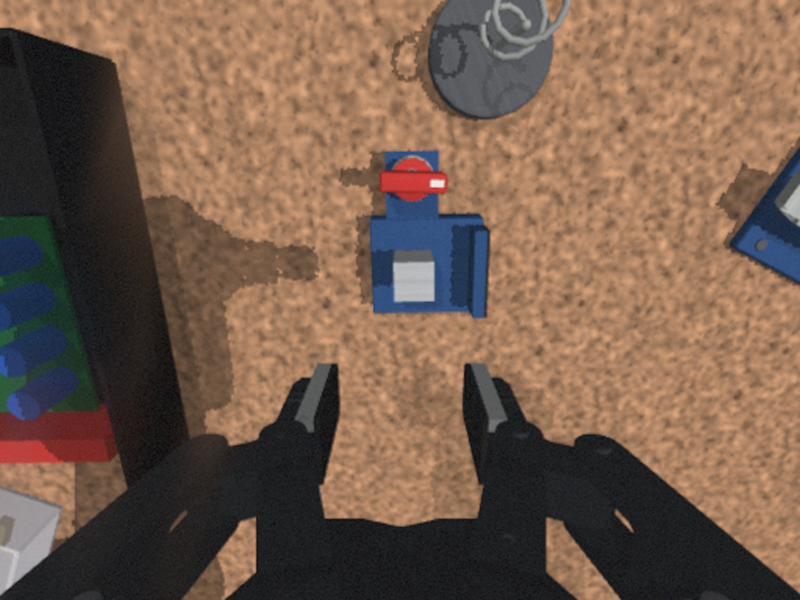

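```bash
python3 - <<'E'
from h import *
import json
p=json.load(open("pics/w1.png.json"));p['view']=np.array(p['view']);s=800/512
pt=[at(p,u/s,v/s,.061) for u,v in((393,262),(434,262),(434,301),(394,302))]
print(np.round(pt,4),np.mean(pt,0).round(4))
for a,b in((0,1),(3,2)):
  d=pt[b]-pt[a];print(np.degrees(np.arctan2(d[1],d[0])),np.linalg.norm(d))
f=[at(p,u/s,v/s,.049) for u,v in((488,229),(487,317))];d=f[1]-f[0];print("wall top front edge",np.round(f,4),np.degrees(np.arctan2(d[1],d[0])),np.linalg.norm(d))
k=[at(p,u/s,v/s,.066) for u,v in((380,174),(447,174),(447,191),(380,191))];print('knob',np.round(k,4),np.mean(k,0))
print('stand',at(p,430/s,60/s,.0),at(p,490/s,118/s,.0))
E
```

```text
[[0.493  0.3103 0.061 ]
 [0.499  0.2851 0.061 ]
 [0.4738 0.2785 0.061 ]
 [0.4671 0.3036 0.061 ]] [0.4832 0.2944 0.061 ]
-76.54349199762254 0.0258760387682315
-75.01367130878012 0.026001550816587015
wall top front edge [[0.5255 0.2554 0.049 ]
 [0.4673 0.2383 0.049 ]] -163.64496382204817 0.06067164690766661
knob [[0.5437 0.3298 0.066 ]
 [0.5527 0.2919 0.066 ]
 [0.5434 0.2893 0.066 ]
 [0.5342 0.3277 0.066 ]] [0.54349539 0.30967467 0.066     ]
stand [0.62007613 0.31548357 0.        ] [0.59466448 0.26546143 0.        ]
```

>>> carry_out:
  rows:
    - {"tx": 0.1,"ty": 0.6,"tz": 2.0,"yaw": -0.015}
    - {"tx": 0.0,"ty": 0.0,"tz": 3.0,"yaw": 0.0}
    - {"tx": 0.0,"ty": 0.0,"tz": 3.0,"yaw": 0.0}
    - {"tx": 0.0,"ty": 0.0,"tz": 2.0,"yaw": 0.0}
    - {"tx": 0.0,"ty": 0.0,"tz": 0.0,"yaw": 0.0}
    - {"tx": 0.0,"ty": 0.0,"tz": 0.0,"yaw": 0.0}
  jaw: 0.12

```text
time_s: 3.0
position: [0.4875, 0.2936, 0.1038]
tool_rot: [[0.968, 0.251, 0.013], [0.25, -0.968, 0.007], [0.014, -0.004, -1.0]]
ft_force: [0.2, -0.0, 0.3]
grip_width: 0.0376
```

>>> carry_out:
  rows:
    - {"tx": -0.4,"ty": -0.2,"tz": 2.0,"yaw": 0.0}
    - {"tx": 0.0,"ty": 0.0,"tz": 1.0,"yaw": 0.0}
    - {"tx": 0.0,"ty": 0.0,"tz": 0.0,"yaw": 0.0}

```text
time_s: 3.3
position: [0.4861, 0.2952, 0.078]
tool_rot: [[0.968, 0.251, 0.021], [0.251, -0.968, 0.01], [0.023, -0.004, -1.0]]
ft_force: [-0.1, 0.4, 0.5]
grip_width: 0.0378
```

>>> carry_out:
  rows:
    - {"tx": 0.0,"ty": 0.0,"tz": -3.0,"yaw": 0.0}
    - {"tx": 0.0,"ty": 0.0,"tz": 0.0,"yaw": 0.0}
    - {"tx": 0.0,"ty": 0.0,"tz": 0.0,"yaw": 0.0}

```text
time_s: 3.6
position: [0.4869, 0.2951, 0.1119]
tool_rot: [[0.967, 0.252, 0.024], [0.252, -0.968, 0.011], [0.027, -0.005, -1.0]]
ft_force: [-0.5, 0.5, 0.4]
grip_width: 0.0374
```

>>> carry_out:
  rows:
    - {"tx": 0.0,"ty": 0.0,"tz": -3.0,"yaw": 0.0}
    - {"tx": 0.0,"ty": 0.0,"tz": -3.0,"yaw": 0.0}

```text
time_s: 3.8
position: [0.4843, 0.2938, 0.1706]
tool_rot: [[0.968, 0.252, 0.018], [0.252, -0.968, 0.009], [0.02, -0.004, -1.0]]
ft_force: [-0.3, -0.1, 0.4]
grip_width: 0.0374
```

>>> carry_out:
  rows:
    - {"tx": 0.0,"ty": 0.0,"tz": 0.0,"yaw": 0.0}
    - {"tx": 0.0,"ty": 0.0,"tz": 0.0,"yaw": 0.0}
    - {"tx": 0.0,"ty": 0.0,"tz": 0.0,"yaw": 0.0}
    - {"tx": 0.0,"ty": 0.0,"tz": 0.0,"yaw": 0.0}
    - {"tx": 0.0,"ty": 0.0,"tz": 0.0,"yaw": 0.0}
    - {"tx": 0.0,"ty": 0.0,"tz": 0.0,"yaw": 0.0}

```text
time_s: 4.4
position: [0.4848, 0.2938, 0.1715]
tool_rot: [[0.968, 0.252, 0.02], [0.252, -0.968, 0.01], [0.022, -0.004, -1.0]]
ft_force: [0.5, -0.0, 0.2]
grip_width: 0.0376
```

>>> carry_out:
  rows:
    - {"tx": 0.0,"ty": 0.0,"tz": -3.0,"yaw": 0.0}
    - {"tx": 0.0,"ty": 0.0,"tz": -3.0,"yaw": 0.0}

```text
time_s: 4.6
position: [0.4821, 0.2926, 0.2282]
tool_rot: [[0.968, 0.252, 0.01], [0.252, -0.968, 0.006], [0.011, -0.003, -1.0]]
ft_force: [-0.1, -0.0, 0.4]
grip_width: 0.0377
```

>>> carry_out:
  rows:
    - {"tx": 0.0,"ty": 0.0,"tz": 0.0,"yaw": 0.0}

```text
time_s: 4.7
position: [0.4832, 0.293, 0.2314]
tool_rot: [[0.968, 0.252, 0.016], [0.252, -0.968, 0.008], [0.017, -0.004, -1.0]]
ft_force: [-0.4, 0.4, -0.5]
grip_width: 0.0376
```

>>> carry_out:
  rows:
    - {"tx": 0.0,"ty": 0.0,"tz": 1.0,"yaw": 0.0}
    - {"tx": 0.0,"ty": 0.0,"tz": 1.0,"yaw": 0.0}
    - {"tx": 0.0,"ty": 0.0,"tz": 1.0,"yaw": 0.0}
    - {"tx": 0.0,"ty": 0.0,"tz": 1.0,"yaw": 0.0}
    - {"tx": 0.0,"ty": 0.0,"tz": 1.0,"yaw": 0.0}
    - {"tx": 0.0,"ty": 0.0,"tz": 1.0,"yaw": 0.0}
    - {"tx": 0.0,"ty": 0.0,"tz": 1.0,"yaw": 0.0}
    - {"tx": 0.0,"ty": 0.0,"tz": 1.0,"yaw": 0.0}

```text
time_s: 5.5
position: [0.4827, 0.293, 0.1403]
tool_rot: [[0.968, 0.252, 0.009], [0.252, -0.968, 0.006], [0.01, -0.003, -1.0]]
ft_force: [0.8, -0.3, -0.1]
grip_width: 0.0374
```

>>> carry_out:
  rows:
    - {"tx": 0.0,"ty": 0.0,"tz": 0.0,"yaw": 0.0}
    - {"tx": 0.0,"ty": 0.0,"tz": 0.0,"yaw": 0.0}

```text
time_s: 5.7
position: [0.4822, 0.2928, 0.1386]
tool_rot: [[0.968, 0.252, 0.006], [0.252, -0.968, 0.005], [0.007, -0.003, -1.0]]
ft_force: [-0.3, 1.4, -0.1]
grip_width: 0.0376
```

>>> carry_out:
  rows:
    - {"tx": 0.1,"ty": -0.1,"tz": 1.0,"yaw": 0.0}
    - {"tx": 0.0,"ty": 0.0,"tz": 1.0,"yaw": 0.0}
    - {"tx": 0.0,"ty": 0.0,"tz": 1.0,"yaw": 0.0}
    - {"tx": 0.0,"ty": 0.0,"tz": 1.0,"yaw": 0.0}
    - {"tx": 0.0,"ty": 0.0,"tz": 1.0,"yaw": 0.0}
    - {"tx": 0.0,"ty": 0.0,"tz": 0.8,"yaw": 0.0}

```text
time_s: 6.3
position: [0.4842, 0.2948, 0.0772]
tool_rot: [[0.968, 0.252, 0.009], [0.252, -0.968, 0.006], [0.011, -0.003, -1.0]]
ft_force: [-0.7, 0.8, -0.5]
grip_width: 0.0379
```

>>> carry_out:
  rows:
    - {"tx": -0.1,"ty": 0.0,"tz": 0.7,"yaw": 0.0}
    - {"tx": 0.0,"ty": 0.0,"tz": 0.7,"yaw": 0.0}
    - {"tx": 0.0,"ty": 0.0,"tz": 0.7,"yaw": 0.0}
    - {"tx": 0.0,"ty": 0.0,"tz": 0.6,"yaw": 0.0}
    - {"tx": 0.0,"ty": 0.0,"tz": 0.5,"yaw": 0.0}
    - {"tx": 0.0,"ty": 0.0,"tz": 0.3,"yaw": 0.0}

```text
time_s: 6.9
position: [0.4833, 0.2947, 0.0383]
tool_rot: [[0.968, 0.252, 0.009], [0.252, -0.968, 0.006], [0.01, -0.003, -1.0]]
ft_force: [-0.8, -0.7, 0.2]
grip_width: 0.0373
```

>>> carry_out:
  rows:
    - {"tx": 0.0,"ty": 0.0,"tz": 0.0,"yaw": 0.0}

```text
time_s: 7.0
position: [0.4832, 0.2946, 0.038]
tool_rot: [[0.968, 0.252, 0.008], [0.252, -0.968, 0.005], [0.009, -0.003, -1.0]]
ft_force: [0.2, -0.5, 0.8]
grip_width: 0.0376
```

>>> carry_out:
  rows:
    - {"tx": 0.0,"ty": 0.0,"tz": -0.3,"yaw": 0.0}
    - {"tx": 0.0,"ty": 0.0,"tz": 0.0,"yaw": 0.0}

```text
time_s: 7.2
position: [0.4835, 0.2947, 0.0416]
tool_rot: [[0.968, 0.252, 0.009], [0.252, -0.968, 0.006], [0.01, -0.003, -1.0]]
ft_force: [-0.5, 0.1, -0.2]
grip_width: 0.0376
```

>>> carry_out:
  rows:
    - {"tx": 0.0,"ty": 0.0,"tz": 0.0,"yaw": 0.0}
    - {"tx": 0.0,"ty": 0.0,"tz": 0.0,"yaw": 0.0}
    - {"tx": 0.0,"ty": 0.0,"tz": 0.0,"yaw": 0.0}
    - {"tx": 0.0,"ty": 0.0,"tz": 0.0,"yaw": 0.0}
  jaw: 1.0
  squeeze: 80

```text
time_s: 7.6
position: [0.4836, 0.2946, 0.0422]
tool_rot: [[0.968, 0.252, 0.01], [0.252, -0.968, 0.006], [0.011, -0.003, -1.0]]
ft_force: [0.2, -0.3, -0.5]
grip_width: 0.025
```

>>> carry_out:
  rows:
    - {"tx": 0.0,"ty": 0.0,"tz": -0.5,"yaw": 0.0}
    - {"tx": 0.0,"ty": 0.0,"tz": -1.0,"yaw": 0.0}
    - {"tx": 0.0,"ty": 0.0,"tz": -1.0,"yaw": 0.0}
    - {"tx": 0.0,"ty": 0.0,"tz": -1.0,"yaw": 0.0}
    - {"tx": 0.0,"ty": 0.0,"tz": -1.0,"yaw": 0.0}
    - {"tx": 0.0,"ty": 0.0,"tz": -1.0,"yaw": 0.0}
    - {"tx": 0.0,"ty": 0.0,"tz": -1.0,"yaw": 0.0}
    - {"tx": 0.0,"ty": 0.0,"tz": -0.5,"yaw": 0.0}
    - {"tx": 0.0,"ty": 0.0,"tz": 0.0,"yaw": 0.0}

```text
time_s: 8.5
position: [0.4824, 0.2942, 0.1189]
tool_rot: [[0.968, 0.252, 0.009], [0.252, -0.968, 0.006], [0.01, -0.003, -1.0]]
ft_force: [0.2, -0.5, -5.2]
grip_width: 0.025
```

>>> carry_out:
  rows:
    - {"tx": -0.5,"ty": 2.0,"tz": 0.0,"yaw": 0.0}
    - {"tx": -0.5,"ty": 2.0,"tz": 0.0,"yaw": 0.0}
    - {"tx": -0.5,"ty": 2.0,"tz": 0.0,"yaw": 0.0}
    - {"tx": -0.5,"ty": 2.0,"tz": 0.0,"yaw": 0.05}
    - {"tx": -0.5,"ty": 2.0,"tz": 0.0,"yaw": 0.05}
    - {"tx": -0.5,"ty": 2.0,"tz": 0.0,"yaw": 0.05}
    - {"tx": -0.5,"ty": 2.0,"tz": 0.0,"yaw": 0.05}
    - {"tx": 0.0,"ty": 1.0,"tz": 0.0,"yaw": 0.05}
    - {"tx": 0.0,"ty": 0.0,"tz": 0.0,"yaw": 0.0}

```text
time_s: 9.4
position: [0.4765, 0.135, 0.1155]
tool_rot: [[1.0, -0.005, 0.004], [-0.005, -1.0, 0.006], [0.004, -0.006, -1.0]]
ft_force: [-0.1, 1.0, -3.0]
grip_width: 0.0247
```

>>> carry_out:
  rows:
    - {"tx": 1.5,"ty": 0.0,"tz": 0.0,"yaw": 0.04}
    - {"tx": 1.5,"ty": 0.0,"tz": 0.0,"yaw": 0.04}
    - {"tx": 1.5,"ty": 0.0,"tz": 0.0,"yaw": 0.04}
    - {"tx": 1.5,"ty": 0.0,"tz": 0.0,"yaw": 0.04}
    - {"tx": 1.5,"ty": -0.2,"tz": 0.0,"yaw": 0.03}
    - {"tx": 1.5,"ty": -0.2,"tz": 0.0,"yaw": 0.0}
    - {"tx": 1.5,"ty": -0.2,"tz": 0.0,"yaw": 0.0}
    - {"tx": 1.5,"ty": -0.2,"tz": 0.0,"yaw": 0.0}
    - {"tx": 1.0,"ty": -0.2,"tz": 0.0,"yaw": 0.0}
    - {"tx": 0.0,"ty": 0.0,"tz": 0.0,"yaw": 0.0}
    - {"tx": 0.0,"ty": 0.0,"tz": 0.0,"yaw": 0.0}

```text
time_s: 10.5
position: [0.6114, 0.1378, 0.1126]
tool_rot: [[0.982, -0.186, -0.0], [-0.186, -0.982, 0.009], [-0.002, -0.009, -1.0]]
ft_force: [0.2, -0.2, -2.8]
grip_width: 0.0249
```

```bash
python3 w.py pics/w2.png; python3 - <<'E'
from h import *
t=env.get_image("top");cv2.imwrite("pics/t2.png",cv2.resize(t[145:235,175:325,::-1],None,fx=5,fy=5,interpolation=cv2.INTER_CUBIC))
E
```

```text
10.5 [0.6114 0.1378 0.1126] [[ 0.982 -0.186 -0.   ]
 [-0.186 -0.982  0.009]
 [-0.002 -0.009 -1.   ]] [  1.7  35.8  72.4   0.5  71.9 102.3] [ 0.16 -0.23 -2.84]
```

View pics/w2.png

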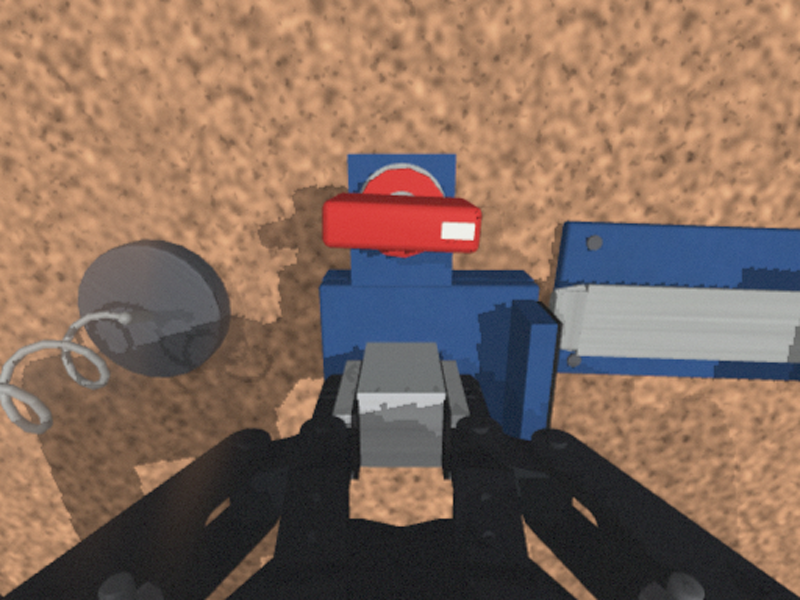

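```bash
cat > m.py <<'E'
from h import *
import json
def load(n):
    p=json.load(open(n+".json"));p['view']=np.array(p['view']);return p
def hd(a,b): d=b-a;return np.degrees(np.arctan2(d[1],d[0])).round(2)
E
python3 - <<'E'
from m import *
p=load("pics/w2.png");s=800/512;P=lambda u,v,z:at(p,u/s,v/s,z)
zt=.1126+.0038+.015
t=[P(u,v,zt) for u,v in((359,393),(445,393),(442,466),(360,466))];print('post',np.mean(t,0).round(4),np.round(t,4),hd(t[0],t[1]),hd(t[3],t[2]))
a,b=P(588,286,.038),P(800,292,.038);c,d=P(583,355,.038),P(788,363,.038)
print('rail edges',a.round(4),b.round(4),hd(a,b),c.round(4),d.round(4),hd(c,d))
e,f=P(564,222,.01),P(800,230,.01);g,h=P(560,374,.01),P(800,380,.01)
print('base',e.round(4),hd(e,f),g.round(4),hd(g,h), np.linalg.norm(e-g))
u=np.array([np.cos(np.radians(-101)),np.sin(np.radians(-101)),0]);n=np.array([-u[1],u[0],0])
print('lateral n: rail',(a@n).round(4),(b@n).round(4),(c@n).round(4),(d@n).round(4),'base',e@n,f@n,g@n,h@n,'post',np.mean(t,0)@n)
print('along: base near',e@u,g@u,'post',np.mean(t,0)@u,'mouth',P(557,320,.036)@u)
E
```

```text
post [0.6114 0.1394 0.1314] [[0.6263 0.1492 0.1314]
 [0.6217 0.1245 0.1314]
 [0.5964 0.1294 0.1314]
 [0.601  0.1544 0.1314]] -100.4 -100.3
rail edges [0.6113 0.0469 0.038 ] [ 0.5893 -0.0548  0.038 ] -102.22 [0.5742 0.0514 0.038 ] [ 0.5504 -0.0524  0.038 ] -102.91
base [0.6387 0.047  0.01  ] -102.53 [0.5483 0.0557 0.01  ] -102.03 0.09081037111735878
lateral n: rail 0.5911 0.5889 0.5538 0.5503 base 0.6180138217110801 0.6146485208012533 0.5276273595899406 0.525056023189105 post 0.573534267883827
along: base near -0.16803072980664194 -0.1592665431532069 post -0.2534502878432726 mouth -0.174949178586917
```

View pics/t2.png

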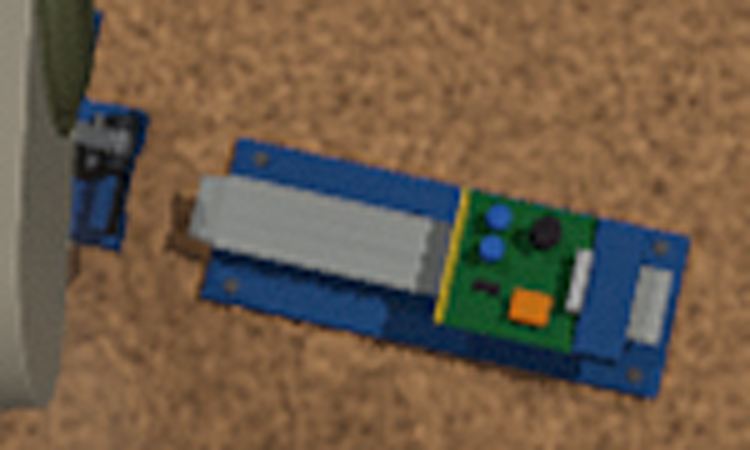

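>>> carry_out:
  rows:
    - {"tx": 0.0,"ty": 0.0,"tz": 0.8,"yaw": 0.03}
    - {"tx": 0.0,"ty": 0.0,"tz": 0.8,"yaw": 0.0}
    - {"tx": 0.0,"ty": 0.0,"tz": 0.8,"yaw": 0.0}
    - {"tx": 0.0,"ty": 0.0,"tz": 0.8,"yaw": 0.0}
    - {"tx": 0.0,"ty": 0.0,"tz": 0.6,"yaw": 0.0}
    - {"tx": 0.0,"ty": 0.0,"tz": 0.4,"yaw": 0.0}
    - {"tx": 0.0,"ty": 0.0,"tz": 0.0,"yaw": 0.0}

```text
time_s: 11.3
position: [0.6095, 0.1383, 0.0664]
tool_rot: [[0.976, -0.218, -0.003], [-0.218, -0.976, 0.009], [-0.004, -0.008, -1.0]]
ft_force: [1.1, 0.3, -1.9]
grip_width: 0.0252
```

```bash
cat > st.py <<'E'
from rig import env
import numpy as np
o=env.observe();h=np.radians(-102.3);u=np.array([np.cos(h),np.sin(h),0]);n=np.array([-u[1],u[0],0])
x=o['position'];R=o['tool_rot'];f=o['ft_force'];print('t',o['time_s'],'z',x[2].round(4),'lat err mm',((x@n-.5686)*1e3).round(2),'post from mouth mm',((x@u+.1866)*1e3).round(1),'yaw',np.degrees(np.arctan2(R[1,1],R[0,1])).round(2),'xz',R[2,0].round(4),'yz',R[2,1].round(4),'F along,lat,z',(f@u).round(2),(f@n).round(2),f[2].round(2),'M',o['wrist_torque'].round(2),'q6',o['q'][5].round(1),'w',o['grip_width'].round(4))
E
python3 st.py
```

```text
Traceback (most recent call last):
  File "st.py", line 4, in <module>
    x=o['position'];R=o['tool_rot'];f=o['ft_force'];print('t',o['time_s'],'z',x[2].round(4),'lat err mm',((x@n-.5686)*1e3).round(2),'post from mouth mm',((x@u+.1866)*1e3).round(1),'yaw',np.degrees(np.arctan2(R[1,1],R[0,1])).round(2),'xz',R[2,0].round(4),'yz',R[2,1].round(4),'F along,lat,z',(f@u).round(2),(f@n).round(2),f[2].round(2),'M',o['wrist_torque'].round(2),'q6',o['q'][5].round(1),'w',o['grip_width'].round(4))
                                                                                                                                                                                                                                                                                                                                                                                                          ^^^^^^^^^^^^^^^^^^^^^
AttributeError: 'float' object has no attribute 'round'
```

>>> carry_out:
  rows:
    - {"tx": 0.25,"ty": 0.0,"tz": -0.1,"yaw": 0.0}
    - {"tx": 0.0,"ty": 0.0,"tz": 0.0,"yaw": 0.0}

```text
time_s: 11.5
position: [0.6125, 0.1376, 0.0678]
tool_rot: [[0.976, -0.218, -0.002], [-0.218, -0.976, 0.009], [-0.004, -0.008, -1.0]]
ft_force: [1.2, 0.8, -4.2]
grip_width: 0.0249
```

```bash
sed -i "s/o\['grip_width'\].round(4)/o['grip_width']/" st.py; python3 st.py; python3 w.py pics/w3.png
```

```text
t 11.5 z 0.0678 lat err mm 0.51 post from mouth mm -78.3 yaw -102.62 xz -0.0036 yz -0.0081 F along,lat,z -0.99 1.0 -4.21 M [0.01 0.06 0.05] q6 104.1 w 0.024873650455187978
11.5 [0.6125 0.1376 0.0678] [[ 0.976 -0.218 -0.002]
 [-0.218 -0.976  0.009]
 [-0.004 -0.008 -1.   ]] [  1.7  38.8  74.8   0.5  66.5 104.1] [ 1.18  0.76 -4.21]
```

View pics/w3.png

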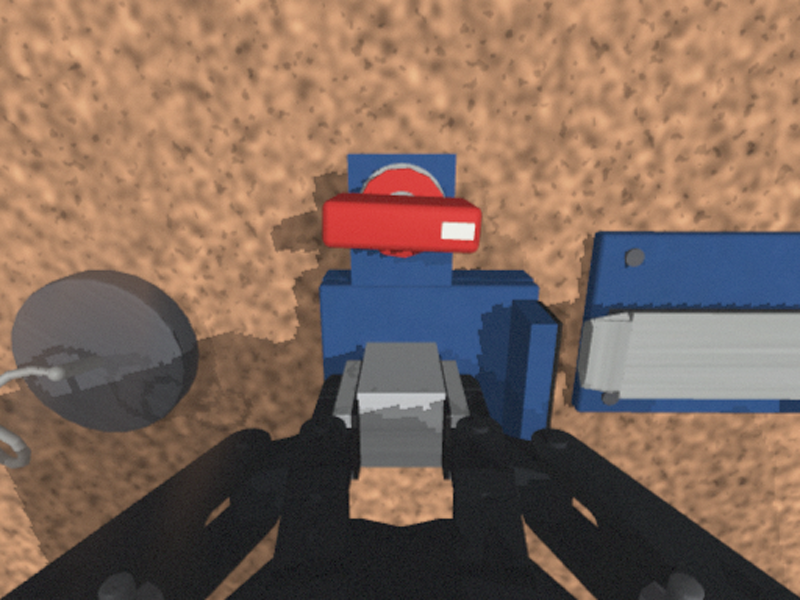

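```bash
python3 - <<'E'
from m import *
p=load("pics/w3.png");s=800/512;P=lambda u,v,z:at(p,u/s,v/s,z)
h=np.radians(-102.3);u=np.array([np.cos(h),np.sin(h),0]);n=np.array([-u[1],u[0],0])
zt=.0678+.0038+.015
t=[P(*q,zt) for q in((359,393),(445,393),(442,466),(360,466))]
r=[P(*q,.038) for q in((632,313),(800,314.5),(628,397),(800,402))]
b=[P(*q,.01) for q in((600,233),(800,233),(575,410),(800,411))]
m=[P(*q,.036) for q in((584,320),(580,389))]
for k,L in(('post',t),('rail',r),('base',b),('mouth',m)):
    print(k,[(round(float(x@n-.5686)*1e3,1),round(float(x@u+.1866)*1e3,1)) for x in L])
print(hd(t[0],t[1]),hd(t[3],t[2]),hd(r[0],r[1]),hd(r[2],r[3]),hd(b[0],b[1]),hd(b[2],b[3]))
E
```

```text
post [(13.0, -92.2), (13.1, -67.1), (-12.7, -67.3), (-12.8, -92.8)]
rail [(19.5, 10.1), (18.7, 75.4), (-18.0, 14.5), (-20.4, 86.5)]
base [(45.8, 5.8), (45.6, 91.7), (-42.6, 5.8), (-43.1, 116.8)]
mouth [(15.8, -7.4), (-15.4, -5.1)]
-102.29 -102.19 -102.93 -104.18 -102.46 -102.56
```

>>> carry_out:
  rows:
    - {"tx": 0.0,"ty": 0.6,"tz": 0.0,"yaw": 0.0}
    - {"tx": 0.0,"ty": 0.6,"tz": 0.0,"yaw": 0.0}
    - {"tx": 0.0,"ty": 0.6,"tz": 0.0,"yaw": 0.0}
    - {"tx": 0.0,"ty": 0.0,"tz": 0.0,"yaw": 0.0}

```text
time_s: 11.95
position: [0.6082, 0.1184, 0.0683]
tool_rot: [[0.976, -0.218, -0.001], [-0.218, -0.976, 0.009], [-0.003, -0.008, -1.0]]
ft_force: [-0.2, 0.4, -3.4]
grip_width: 0.0246
```

```bash
sed -i s/.1866/.1916/ st.py; python3 st.py
```

```text
t 11.95 z 0.0683 lat err mm 0.42 post from mouth mm -53.6 yaw -102.61 xz -0.0027 yz -0.0082 F along,lat,z -0.35 -0.28 -3.4 M [-0.01  0.08  0.01] q6 102.3 w 0.024642731067746296
```

>>> carry_out:
  rows:
    - {"tx": 0.0,"ty": 0.4,"tz": 0.1,"yaw": 0.0}
    - {"tx": 0.0,"ty": 0.4,"tz": 0.0,"yaw": 0.0}
    - {"tx": 0.0,"ty": 0.4,"tz": 0.0,"yaw": 0.0}
    - {"tx": 0.0,"ty": 0.0,"tz": 0.0,"yaw": 0.0}

```text
time_s: 12.35
position: [0.6053, 0.1053, 0.0672]
tool_rot: [[0.976, -0.219, -0.001], [-0.219, -0.976, 0.009], [-0.003, -0.008, -1.0]]
ft_force: [0.2, 0.7, -3.4]
grip_width: 0.0249
```

```bash
python3 st.py
```

```text
t 12.35 z 0.0672 lat err mm 0.42 post from mouth mm -40.2 yaw -102.64 xz -0.0025 yz -0.0082 F along,lat,z -0.7 0.05 -3.38 M [-0.02  0.01 -0.03] q6 101.1 w 0.024934816480811327
```

>>> carry_out:
  rows:
    - {"tx": 0.0,"ty": 0.4,"tz": 0.0,"yaw": 0.0}
    - {"tx": 0.0,"ty": 0.4,"tz": 0.0,"yaw": 0.0}
    - {"tx": 0.0,"ty": 0.4,"tz": 0.0,"yaw": 0.0}
    - {"tx": 0.0,"ty": 0.4,"tz": 0.0,"yaw": 0.0}

```text
time_s: 12.75
position: [0.6022, 0.0897, 0.067]
tool_rot: [[0.976, -0.218, 0.001], [-0.218, -0.976, 0.01], [-0.001, -0.01, -1.0]]
ft_force: [1.4, 4.3, -6.2]
grip_width: 0.0243
```

```bash
python3 st.py
```

```text
t 12.75 z 0.067 lat err mm 0.71 post from mouth mm -24.3 yaw -102.6 xz -0.0011 yz -0.0102 F along,lat,z -4.47 0.44 -6.23 M [ 1.15 -0.21  0.04] q6 99.4 w 0.024308024560384257
```

>>> carry_out:
  rows:
    - {"tx": 0.0,"ty": 0.4,"tz": 0.0,"yaw": 0.0}
    - {"tx": 0.0,"ty": 0.4,"tz": 0.0,"yaw": 0.0}
    - {"tx": 0.0,"ty": 0.4,"tz": 0.0,"yaw": 0.0}
    - {"tx": 0.0,"ty": 0.4,"tz": 0.0,"yaw": 0.0}

```text
time_s: 13.15
position: [0.5997, 0.0791, 0.0674]
tool_rot: [[0.976, -0.219, 0.007], [-0.219, -0.976, 0.023], [0.001, -0.024, -1.0]]
ft_force: [3.0, 10.7, -4.5]
grip_width: 0.025
```

```bash
python3 st.py
```

```text
t 13.15 z 0.0674 lat err mm 0.52 post from mouth mm -13.4 yaw -102.63 xz 0.0015 yz -0.0235 F along,lat,z -11.05 0.61 -4.49 M [ 2.04 -0.71  0.1 ] q6 97.7 w 0.025019418877397944
```

>>> carry_out:
  rows:
    - {"tx": 0.0,"ty": 1.5,"tz": 0.0,"yaw": 0.0}
    - {"tx": 0.0,"ty": 1.5,"tz": 0.0,"yaw": 0.0}

```text
time_s: 13.35
position: [0.5946, 0.0545, 0.0678]
tool_rot: [[0.976, -0.217, 0.013], [-0.217, -0.976, 0.032], [0.005, -0.034, -0.999]]
ft_force: [5.7, 15.6, -1.8]
grip_width: 0.0248
```

```bash
python3 st.py
```

```text
t 13.35 z 0.0678 lat err mm 0.72 post from mouth mm 11.6 yaw -102.55 xz 0.0054 yz -0.0337 F along,lat,z -16.46 2.26 -1.76 M [ 2.86 -0.93 -0.16] q6 94.7 w 0.024836191951998567
```

>>> carry_out:
  rows:
    - {"tx": 0.0,"ty": -0.2,"tz": 0.0,"yaw": 0.0}
    - {"tx": 0.0,"ty": -0.2,"tz": 0.0,"yaw": 0.0}
    - {"tx": 0.0,"ty": -0.2,"tz": 0.0,"yaw": 0.0}
    - {"tx": 0.0,"ty": -0.2,"tz": 0.0,"yaw": 0.0}

```text
time_s: 13.75
position: [0.5949, 0.0566, 0.0671]
tool_rot: [[0.976, -0.219, 0.008], [-0.219, -0.975, 0.022], [0.003, -0.023, -1.0]]
ft_force: [-1.8, -9.2, -5.2]
grip_width: 0.0247
```

```bash
python3 st.py
```

```text
t 13.75 z 0.0671 lat err mm 0.54 post from mouth mm 9.6 yaw -102.66 xz 0.0027 yz -0.0227 F along,lat,z 9.31 0.24 -5.25 M [-1.7   0.22 -0.09] q6 95.6 w 0.024707184446139025
```

>>> carry_out:
  rows:
    - {"tx": 0.0,"ty": -0.15,"tz": 0.0,"yaw": 0.0}
    - {"tx": 0.0,"ty": -0.15,"tz": 0.0,"yaw": 0.0}
    - {"tx": 0.0,"ty": -0.15,"tz": 0.0,"yaw": 0.0}
    - {"tx": 0.0,"ty": -0.15,"tz": 0.0,"yaw": 0.0}
    - {"tx": 0.0,"ty": -0.15,"tz": 0.0,"yaw": 0.0}
    - {"tx": 0.0,"ty": -0.15,"tz": 0.0,"yaw": 0.0}
    - {"tx": 0.0,"ty": -0.15,"tz": 0.0,"yaw": 0.0}
    - {"tx": 0.0,"ty": -0.15,"tz": 0.0,"yaw": 0.0}

```text
time_s: 14.55
position: [0.5951, 0.0581, 0.0662]
tool_rot: [[0.976, -0.218, -0.003], [-0.218, -0.976, -0.002], [-0.002, 0.002, -1.0]]
ft_force: [-1.7, -9.1, -3.2]
grip_width: 0.0247
```

```bash
python3 st.py
```

```text
t 14.55 z 0.0662 lat err mm 0.46 post from mouth mm 8.0 yaw -102.61 xz -0.0023 yz 0.0021 F along,lat,z 9.23 0.26 -3.2 M [-1.43  0.16  0.04] q6 97.0 w 0.024745719183242497
```

>>> carry_out:
  rows:
    - {"tx": 0.0,"ty": -0.15,"tz": 0.0,"yaw": 0.0}
    - {"tx": 0.0,"ty": -0.15,"tz": 0.0,"yaw": 0.0}
    - {"tx": 0.0,"ty": -0.15,"tz": 0.0,"yaw": 0.0}
    - {"tx": 0.0,"ty": 1.5,"tz": 0.0,"yaw": 0.0}
    - {"tx": 0.0,"ty": 2.0,"tz": 0.0,"yaw": 0.0}
    - {"tx": 0.0,"ty": 1.5,"tz": 0.0,"yaw": 0.0}

```text
time_s: 15.15
position: [0.5855, 0.0158, 0.0664]
tool_rot: [[0.976, -0.216, -0.001], [-0.216, -0.976, 0.002], [-0.002, -0.002, -1.0]]
ft_force: [4.8, 12.2, -5.5]
grip_width: 0.0247
```

```bash
python3 st.py
```

```text
t 15.15 z 0.0664 lat err mm 0.13 post from mouth mm 51.5 yaw -102.49 xz -0.0018 yz -0.0016 F along,lat,z -12.97 2.04 -5.49 M [ 2.29 -0.96 -0.07] q6 92.4 w 0.02474736704532194
```

>>> carry_out:
  rows:
    - {"tx": 0.0,"ty": 2.0,"tz": 0.0,"yaw": 0.0}
    - {"tx": 0.0,"ty": 0.0,"tz": 0.0,"yaw": 0.0}

```text
time_s: 15.35
position: [0.5814, -0.003, 0.0664]
tool_rot: [[0.976, -0.217, 0.0], [-0.217, -0.976, 0.005], [-0.001, -0.005, -1.0]]
ft_force: [-2.2, -9.7, -6.2]
grip_width: 0.025
```

```bash
python3 st.py; python3 w.py pics/w4.png
```

```text
t 15.35 z 0.0664 lat err mm 0.05 post from mouth mm 70.7 yaw -102.5 xz -0.001 yz -0.0051 F along,lat,z 9.98 -0.11 -6.23 M [-1.93  0.21 -0.06] q6 90.3 w 0.02500475331167213
15.35 [ 0.5814 -0.003   0.0664] [[ 0.976 -0.217  0.   ]
 [-0.217 -0.976  0.005]
 [-0.001 -0.005 -1.   ]] [-12.1  35.1  83.1   0.3  61.9  90.3] [-2.24 -9.73 -6.23]
```

View pics/w4.png

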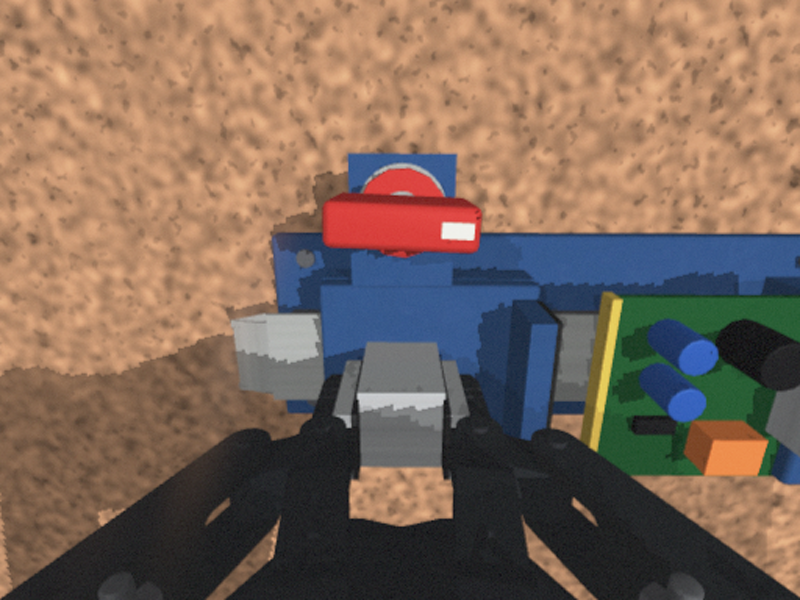

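```bash
python3 - <<'E'
from m import *
p=load("pics/w4.png");s=800/512;P=lambda u,v,z:at(p,u/s,v/s,z)
h=np.radians(-102.5);u=np.array([np.cos(h),np.sin(h),0])
T=env.observe()['position']@u
for k,q in {'yel':(602,294,.063),'yel2':(583,453,.063),'wall front top':(559,320,.0732),'wall2':(549,437,.0732),'post front':(445,393,.0854),'post back':(359,393,.0854)}.items(): print(k,((P(*q)@u-T)*1e3).round(1))
E
```

```text
yel 63.5
yel2 65.5
wall front top 46.7
wall2 48.2
post front 11.5
post back -13.5
```

>>> carry_out:
  rows:
    - {"tx": 0.0,"ty": 1.0,"tz": 0.0,"yaw": 0.0}
    - {"tx": 0.0,"ty": 0.3,"tz": 0.0,"yaw": 0.0}

```text
time_s: 15.6
position: [0.5793, -0.0124, 0.0666]
tool_rot: [[0.976, -0.216, 0.002], [-0.216, -0.976, 0.009], [0.0, -0.01, -1.0]]
ft_force: [3.1, 5.6, -5.8]
grip_width: 0.0247
```

```bash
python3 st.py
```

```text
t 15.6 z 0.0666 lat err mm 0.09 post from mouth mm 80.3 yaw -102.48 xz 0.0 yz -0.0096 F along,lat,z -6.16 1.83 -5.83 M [ 0.67 -0.45 -0.02] q6 89.0 w 0.024748803490440775
```

>>> carry_out:
  rows:
    - {"tx": 0.0,"ty": 0.3,"tz": 0.0,"yaw": 0.0}

```text
time_s: 15.7
position: [0.5792, -0.0131, 0.0667]
tool_rot: [[0.976, -0.216, 0.004], [-0.216, -0.976, 0.013], [0.001, -0.014, -1.0]]
ft_force: [5.5, 18.1, -4.1]
grip_width: 0.025
```

```bash
python3 st.py
```

```text
t 15.7 z 0.0667 lat err mm 0.13 post from mouth mm 81.0 yaw -102.48 xz 0.0009 yz -0.0138 F along,lat,z -18.83 1.49 -4.12 M [ 2.63 -1.07 -0.14] q6 88.7 w 0.024979966845811056
```

>>> carry_out:
  rows:
    - {"tx": 0.0,"ty": 0.3,"tz": 0.0,"yaw": 0.0}

```text
time_s: 15.8
position: [0.5793, -0.0134, 0.0669]
tool_rot: [[0.976, -0.216, 0.006], [-0.216, -0.976, 0.017], [0.002, -0.018, -1.0]]
ft_force: [6.0, 16.3, -4.5]
grip_width: 0.0244
```

```bash
python3 st.py
```

```text
t 15.8 z 0.0669 lat err mm 0.24 post from mouth mm 81.3 yaw -102.48 xz 0.002 yz -0.0182 F along,lat,z -17.21 2.43 -4.46 M [ 2.04 -0.96 -0.15] q6 88.4 w 0.02439172292151137
```

```bash
cat > y.py <<'E'
from h import *
import sys
def yl(im):
    h=cv2.cvtColor(np.ascontiguousarray(im),cv2.COLOR_RGB2HSV);m=(h[...,0]>22)&(h[...,0]<33)&(h[...,1]>130)&(h[...,2]>90)
    return [np.flatnonzero(m[r,330:420])[[0,-1]]+330 if m[r,330:420].any() else None for r in(200,220,240,260)]
if __name__=="__main__":
    a=cv2.resize(cv2.imread("pics/w4.png"),(512,384),interpolation=cv2.INTER_AREA)[:,:,::-1];print(yl(a))
    b=env.get_image("wrist");print(yl(b))
    crop("pics/"+sys.argv[1],b,300,170,120,130,5)
E
python3 y.py c5.png;python3 st.py
```

```text
[array([385, 396]), array([388, 393]), array([378, 390]), array([377, 386])]
[array([364, 375]), array([362, 373]), array([360, 370]), array([357, 367])]
t 15.85 z 0.0669 lat err mm 0.23 post from mouth mm 81.3 yaw -102.48 xz 0.002 yz -0.0184 F along,lat,z -15.29 2.67 -4.59 M [ 1.87 -0.88 -0.15] q6 88.4 w 0.024837660140965164
```

View pics/c5.png

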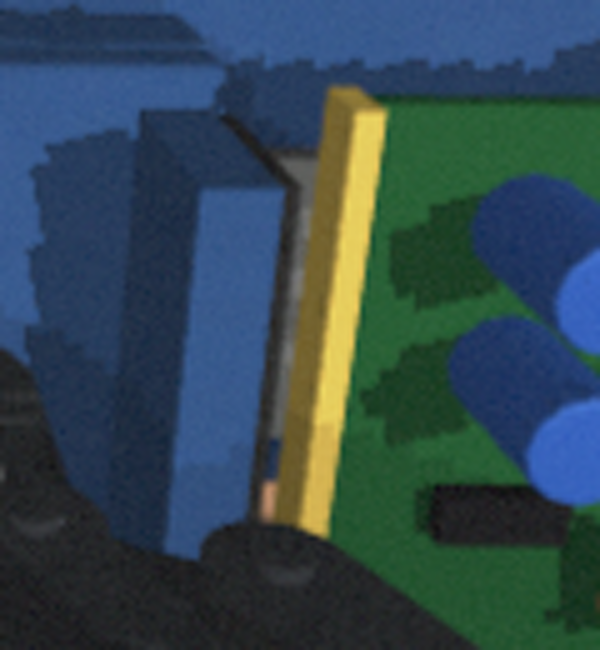

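>>> carry_out:
  rows:
    - {"tx": 0.0,"ty": -0.15,"tz": 0.0,"yaw": 0.0}
    - {"tx": 0.0,"ty": -0.15,"tz": 0.0,"yaw": 0.0}
    - {"tx": 0.0,"ty": -0.15,"tz": 0.0,"yaw": 0.0}
    - {"tx": 0.0,"ty": -0.15,"tz": 0.0,"yaw": 0.0}
    - {"tx": 0.0,"ty": -0.15,"tz": 0.0,"yaw": 0.0}
    - {"tx": 0.0,"ty": -0.15,"tz": 0.0,"yaw": 0.0}
    - {"tx": 0.0,"ty": -0.15,"tz": 0.0,"yaw": 0.0}
    - {"tx": 0.0,"ty": -0.15,"tz": 0.0,"yaw": 0.0}

```text
time_s: 16.65
position: [0.5797, -0.0102, 0.0664]
tool_rot: [[0.977, -0.214, -0.003], [-0.214, -0.977, -0.004], [-0.002, 0.005, -1.0]]
ft_force: [-2.9, -10.8, -3.8]
grip_width: 0.0249
```

```bash
python3 st.py
```

```text
t 16.65 z 0.0664 lat err mm -0.02 post from mouth mm 78.0 yaw -102.36 xz -0.0019 yz 0.005 F along,lat,z 11.21 -0.55 -3.82 M [-1.2   0.16  0.02] q6 89.9 w 0.024866083650794006
```

>>> carry_out:
  rows:
    - {"tx": 0.0,"ty": 0.8,"tz": 0.0,"yaw": 0.0}

```text
time_s: 16.75
position: [0.5783, -0.0162, 0.0664]
tool_rot: [[0.977, -0.214, -0.002], [-0.214, -0.977, -0.001], [-0.002, 0.002, -1.0]]
ft_force: [4.2, 13.0, -6.5]
grip_width: 0.0248
```

```bash
python3 st.py; python3 y.py c6.png
```

```text
t 16.75 z 0.0664 lat err mm -0.08 post from mouth mm 84.2 yaw -102.37 xz -0.0017 yz 0.0017 F along,lat,z -13.59 1.37 -6.53 M [ 2.37 -0.99 -0.1 ] q6 89.1 w 0.024839957485891313
[array([385, 396]), array([388, 393]), array([378, 390]), array([377, 386])]
[array([359, 369]), array([359, 366]), array([356, 364]), array([355, 361])]
```

>>> carry_out:
  rows:
    - {"tx": 0.0,"ty": 0.4,"tz": 0.0,"yaw": 0.0}

```text
time_s: 16.9
position: [0.5776, -0.0197, 0.0664]
tool_rot: [[0.977, -0.215, -0.001], [-0.215, -0.977, 0.001], [-0.002, -0.001, -1.0]]
ft_force: [4.1, 12.6, -5.0]
grip_width: 0.0247
```

```bash
python3 st.py; python3 y.py c7.png
```

```text
t 16.9 z 0.0664 lat err mm -0.07 post from mouth mm 87.8 yaw -102.4 xz -0.0015 yz -0.001 F along,lat,z -13.21 1.34 -5.04 M [ 2.11 -0.92 -0.07] q6 88.7 w 0.024683081240917108
[array([385, 396]), array([388, 393]), array([378, 390]), array([377, 386])]
[array([354, 362]), array([358, 359]), array([356, 357]), array([354, 354])]
```

>>> carry_out:
  rows:
    - {"tx": 0.0,"ty": 0.4,"tz": 0.0,"yaw": 0.0}

```text
time_s: 17.05
position: [0.5772, -0.0218, 0.0665]
tool_rot: [[0.977, -0.215, 0.0], [-0.215, -0.977, 0.005], [-0.001, -0.005, -1.0]]
ft_force: [6.8, 18.7, -3.2]
grip_width: 0.0248
```

```bash
python3 st.py; python3 y.py c8.png
```

```text
t 17.05 z 0.0665 lat err mm -0.03 post from mouth mm 89.9 yaw -102.42 xz -0.0008 yz -0.0054 F along,lat,z -19.7 2.63 -3.23 M [ 2.92 -1.07 -0.2 ] q6 88.2 w 0.02475571566366787
[array([385, 396]), array([388, 393]), array([378, 390]), array([377, 386])]
[array([354, 362]), array([358, 359]), array([356, 356]), array([353, 354])]
```

>>> carry_out:
  rows:
    - {"tx": 0.0,"ty": 0.35,"tz": 0.0,"yaw": 0.0}

```text
time_s: 17.2
position: [0.577, -0.0224, 0.0666]
tool_rot: [[0.977, -0.215, 0.002], [-0.215, -0.977, 0.011], [0.0, -0.011, -1.0]]
ft_force: [8.2, 21.5, -4.7]
grip_width: 0.0247
```

```bash
python3 st.py; python3 y.py c9.png
```

```text
t 17.2 z 0.0666 lat err mm -0.02 post from mouth mm 90.6 yaw -102.42 xz 0.0001 yz -0.0111 F along,lat,z -22.74 3.43 -4.72 M [ 2.92 -1.18 -0.23] q6 87.8 w 0.024693889970821333
[array([385, 396]), array([388, 393]), array([378, 390]), array([377, 386])]
[array([356, 362]), array([359, 359]), array([356, 357]), array([354, 354])]
```

>>> carry_out:
  rows:
    - {"tx": 0.0,"ty": 0.0,"tz": 0.0,"yaw": 0.0}
    - {"tx": 0.0,"ty": 0.0,"tz": 0.0,"yaw": 0.0}
    - {"tx": 0.0,"ty": 0.0,"tz": 0.0,"yaw": 0.0}
    - {"tx": 0.0,"ty": 0.0,"tz": 0.0,"yaw": 0.0}
  jaw: 0.12

```text
time_s: 17.65
position: [0.5778, -0.0218, 0.068]
tool_rot: [[0.977, -0.213, 0.005], [-0.214, -0.977, 0.011], [0.003, -0.011, -1.0]]
ft_force: [-0.3, -0.6, 0.8]
grip_width: 0.0377
```

```bash
python3 st.py; python3 y.py c10.png
```

```text
t 17.65 z 0.068 lat err mm 0.55 post from mouth mm 89.8 yaw -102.33 xz 0.0026 yz -0.0114 F along,lat,z 0.69 -0.16 0.76 M [0.01 0.03 0.04] q6 87.8 w 0.037749789149038836
[array([385, 396]), array([388, 393]), array([378, 390]), array([377, 386])]
[array([353, 361]), array([358, 359]), array([355, 356]), array([353, 354])]
```

>>> carry_out:
  rows:
    - {"tx": 0.0,"ty": 0.0,"tz": -1.0,"yaw": 0.0}
    - {"tx": 0.0,"ty": 0.0,"tz": -1.0,"yaw": 0.0}
    - {"tx": 0.0,"ty": 0.0,"tz": -1.0,"yaw": 0.0}
    - {"tx": 0.0,"ty": 0.0,"tz": -1.0,"yaw": 0.0}
    - {"tx": 0.0,"ty": 0.0,"tz": -1.0,"yaw": 0.0}
    - {"tx": 0.0,"ty": 0.0,"tz": -1.0,"yaw": 0.0}
    - {"tx": 0.0,"ty": 0.0,"tz": -1.0,"yaw": 0.0}
    - {"tx": 0.0,"ty": 0.0,"tz": -0.5,"yaw": 0.0}
    - {"tx": 0.0,"ty": 0.0,"tz": 0.0,"yaw": 0.0}

```text
time_s: 18.6
position: [0.5778, -0.0233, 0.1518]
tool_rot: [[0.977, -0.214, 0.008], [-0.214, -0.977, 0.009], [0.006, -0.011, -1.0]]
ft_force: [0.2, -0.1, 0.8]
grip_width: 0.0378
```

>>> carry_out:
  rows:
    - {"tx": 0.0,"ty": 0.0,"tz": 0.0,"yaw": -0.14}
    - {"tx": 0.0,"ty": 0.0,"tz": 0.0,"yaw": -0.14}
    - {"tx": 0.0,"ty": 0.0,"tz": 0.0,"yaw": -0.14}
    - {"tx": 0.0,"ty": 0.0,"tz": 0.0,"yaw": -0.14}
    - {"tx": 0.0,"ty": 0.0,"tz": 0.0,"yaw": -0.14}
    - {"tx": 0.0,"ty": 0.0,"tz": 0.0,"yaw": -0.14}
    - {"tx": 0.0,"ty": 0.0,"tz": 0.0,"yaw": -0.14}
    - {"tx": 0.0,"ty": 0.0,"tz": 0.0,"yaw": -0.14}
    - {"tx": 0.0,"ty": 0.0,"tz": 0.0,"yaw": -0.14}
    - {"tx": 0.0,"ty": 0.0,"tz": 0.0,"yaw": -0.14}
    - {"tx": 0.0,"ty": 0.0,"tz": 0.0,"yaw": 0.0}

```text
time_s: 19.7
position: [0.5756, -0.0228, 0.1469]
tool_rot: [[0.324, 0.946, -0.002], [0.946, -0.324, 0.012], [0.011, -0.006, -1.0]]
ft_force: [0.2, -0.0, -0.9]
grip_width: 0.0376
```

```bash
python3 st.py;python3 w.py pics/w5.png
```

```text
t 19.7 z 0.1469 lat err mm -1.37 post from mouth mm 91.3 yaw -18.89 xz 0.0107 yz -0.0056 F along,lat,z -0.01 0.25 -0.93 M [ 0.01  0.05 -0.01] q6 4.4 w 0.037631986154450445
19.7 [ 0.5756 -0.0228  0.1469] [[ 0.324  0.946 -0.002]
 [ 0.946 -0.324  0.012]
 [ 0.011 -0.006 -1.   ]] [-14.3  29.2  78.6   0.7  72.4   4.4] [ 0.25 -0.04 -0.93]
```

View pics/w5.png

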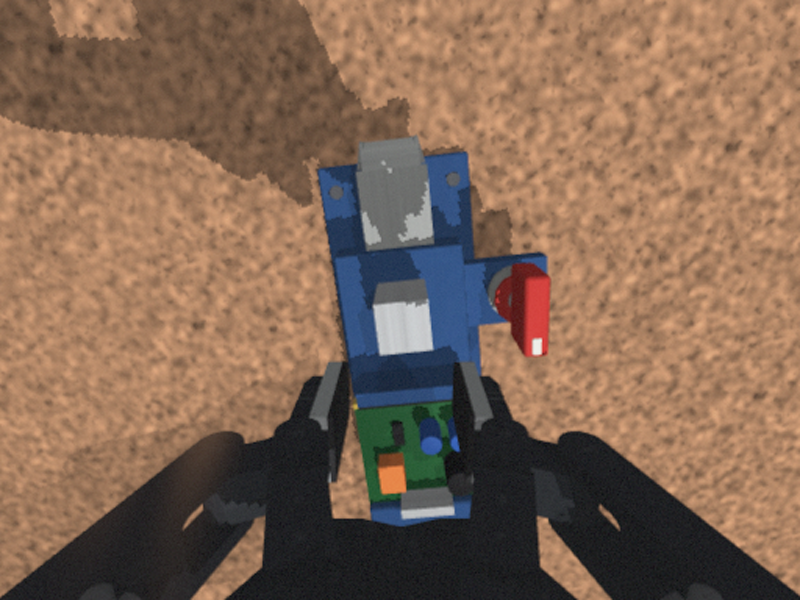

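```bash
python3 - <<'E'
from m import *
p=load("pics/w5.png");s=800/512;P=lambda u,v,z:at(p,u/s,v/s,z)
k=[P(*q,.09) for q in((523,279),(550,278),(549,353),(525,355))]
t=[P(*q,.085) for q in((374,306),(431,303),(433,352),(378,355))]
print('knob',np.mean(k,0).round(4),hd(k[0],k[3]),hd(k[1],k[2]),np.linalg.norm(k[3]-k[0]),'post',np.mean(t,0).round(4),hd(t[0],t[3]),hd(t[1],t[2]))
o=env.observe();R=o['tool_rot'];
for X in(np.mean(k,0),np.array([.6376,-.0358,.09])):
  d=X-o['position'];d[2]=0;print('tool tx,ty cm',(R[:,:2].T@d*100).round(2))
E
```

```text
knob [ 0.637  -0.0328  0.09  ] -102.54 -103.65 0.03744705634760407 post [ 0.5767 -0.0209  0.085 ] -105.44 -105.39
tool tx,ty cm [1.07 6.13]
tool tx,ty cm [0.8  6.29]
```

>>> carry_out:
  rows:
    - {"tx": 0.0,"ty": 0.0,"tz": 0.0,"yaw": -0.085}
    - {"tx": 0.2,"ty": 2.0,"tz": 0.0,"yaw": 0.0}
    - {"tx": 0.2,"ty": 2.0,"tz": 0.0,"yaw": 0.0}
    - {"tx": 0.0,"ty": 2.0,"tz": 0.0,"yaw": 0.0}
    - {"tx": 0.0,"ty": 0.0,"tz": 0.5,"yaw": 0.0}
    - {"tx": 0.0,"ty": 0.0,"tz": 0.8,"yaw": 0.0}
    - {"tx": 0.0,"ty": 0.0,"tz": 0.5,"yaw": 0.0}
    - {"tx": 0.0,"ty": 0.0,"tz": 0.0,"yaw": 0.0}

```text
time_s: 20.55
position: [0.6333, -0.0331, 0.1248]
tool_rot: [[0.267, 0.964, -0.008], [0.964, -0.267, 0.014], [0.011, -0.011, -1.0]]
ft_force: [0.2, -0.0, 0.2]
grip_width: 0.0374
```

```bash
cat > k.py <<'E'
from rig import env
import numpy as np
o=env.observe();R=o['tool_rot'];d=np.array([.6372,-.0345,.076])-o['position']
print('t',o['time_s'],'tool delta to knob cm',(R.T@d*100).round(2),'yaw',np.degrees(np.arctan2(R[1,1],R[0,1])).round(2),'z',R[:,2].round(3),'F',o['ft_force'].round(1),'M',o['wrist_torque'].round(2),'w',round(o['grip_width'],4),'q6',o['q'][5].round(1))
E
python3 k.py
```

```text
t 20.55 tool delta to knob cm [-0.08  0.46  4.87] yaw -15.49 z [-0.008  0.014 -1.   ] F [ 0.2 -0.   0.2] M [-0.   -0.02  0.04] w 0.0374 q6 1.4
```

>>> carry_out:
  rows:
    - {"tx": -0.1,"ty": 0.45,"tz": 0.5,"yaw": -0.02}
    - {"tx": 0.0,"ty": 0.0,"tz": 0.8,"yaw": 0.0}
    - {"tx": 0.0,"ty": 0.0,"tz": 0.8,"yaw": 0.0}
    - {"tx": 0.0,"ty": 0.0,"tz": 0.8,"yaw": 0.0}
    - {"tx": 0.0,"ty": 0.0,"tz": 0.8,"yaw": 0.0}
    - {"tx": 0.0,"ty": 0.0,"tz": 0.5,"yaw": 0.0}
    - {"tx": 0.0,"ty": 0.0,"tz": 0.0,"yaw": 0.0}

```text
time_s: 21.25
position: [0.6361, -0.0345, 0.0788]
tool_rot: [[0.247, 0.969, -0.009], [0.969, -0.247, 0.014], [0.011, -0.012, -1.0]]
ft_force: [0.1, -0.8, -0.4]
grip_width: 0.0373
```

```bash
python3 k.py
```

```text
t 21.25 tool delta to knob cm [0.02 0.11 0.28] yaw -14.29 z [-0.009  0.014 -1.   ] F [ 0.1 -0.8 -0.4] M [-0.06  0.01 -0.  ] w 0.0373 q6 0.1
```

>>> carry_out:
  rows:
    - {"tx": 0.0,"ty": 0.1,"tz": 0.2,"yaw": 0.0}
    - {"tx": 0.0,"ty": 0.0,"tz": 0.0,"yaw": 0.0}

```text
time_s: 21.45
position: [0.6373, -0.0347, 0.0768]
tool_rot: [[0.247, 0.969, -0.009], [0.969, -0.247, 0.014], [0.011, -0.012, -1.0]]
ft_force: [-0.0, -0.6, -0.3]
grip_width: 0.0377
```

>>> carry_out:
  rows:
    - {"tx": 0.0,"ty": 0.0,"tz": 0.0,"yaw": 0.0}
    - {"tx": 0.0,"ty": 0.0,"tz": 0.0,"yaw": 0.0}
    - {"tx": 0.0,"ty": 0.0,"tz": 0.0,"yaw": 0.0}
    - {"tx": 0.0,"ty": 0.0,"tz": 0.0,"yaw": 0.0}
    - {"tx": 0.0,"ty": 0.0,"tz": 0.0,"yaw": 0.0}
  jaw: 1.0
  squeeze: 50

```text
time_s: 21.95
position: [0.6375, -0.0348, 0.0774]
tool_rot: [[0.247, 0.969, -0.008], [0.969, -0.247, 0.014], [0.011, -0.011, -1.0]]
ft_force: [-0.7, -0.6, -1.1]
grip_width: 0.011
```

```bash
python3 k.py
```

```text
t 21.95 tool delta to knob cm [ 0.01 -0.04  0.14] yaw -14.31 z [-0.008  0.014 -1.   ] F [-0.7 -0.6 -1.1] M [-0.04 -0.12 -0.05] w 0.011 q6 0.1
```

>>> carry_out:
  rows:
    - {"tx": 0.0,"ty": 0.0,"tz": 0.0,"yaw": 0.12}
    - {"tx": 0.0,"ty": 0.0,"tz": 0.0,"yaw": 0.12}
    - {"tx": 0.0,"ty": 0.0,"tz": 0.0,"yaw": 0.12}
    - {"tx": 0.0,"ty": 0.0,"tz": 0.0,"yaw": 0.12}

```text
time_s: 22.35
position: [0.6383, -0.0351, 0.0775]
tool_rot: [[0.678, 0.735, -0.005], [0.735, -0.678, 0.012], [0.005, -0.012, -1.0]]
ft_force: [1.3, -0.8, -2.5]
grip_width: 0.0113
```

```bash
python3 k.py
```

```text
t 22.35 tool delta to knob cm [-0.03 -0.12  0.15] yaw -42.66 z [-0.005  0.012 -1.   ] F [ 1.3 -0.8 -2.5] M [-0.18 -0.62  0.18] w 0.0113 q6 28.5
```

>>> carry_out:
  rows:
    - {"tx": 0.0,"ty": 0.0,"tz": 0.0,"yaw": 0.12}
    - {"tx": 0.0,"ty": 0.0,"tz": 0.0,"yaw": 0.12}
    - {"tx": 0.0,"ty": 0.0,"tz": 0.0,"yaw": 0.12}
    - {"tx": 0.0,"ty": 0.0,"tz": 0.0,"yaw": 0.12}

```text
time_s: 22.75
position: [0.6399, -0.0357, 0.0774]
tool_rot: [[0.947, 0.322, -0.001], [0.322, -0.947, 0.01], [0.002, -0.01, -1.0]]
ft_force: [2.0, -1.5, -1.7]
grip_width: 0.0114
```

```bash
python3 k.py
```

```text
t 22.75 tool delta to knob cm [-0.22 -0.19  0.14] yaw -71.24 z [-0.001  0.01  -1.   ] F [ 2.  -1.5 -1.7] M [-0.21 -0.48  0.16] w 0.0114 q6 57.0
```

>>> carry_out:
  rows:
    - {"tx": 0.0,"ty": 0.0,"tz": 0.0,"yaw": 0.12}
    - {"tx": 0.0,"ty": 0.0,"tz": 0.0,"yaw": 0.12}

```text
time_s: 22.95
position: [0.6405, -0.0359, 0.0774]
tool_rot: [[0.997, 0.078, 0.001], [0.078, -0.997, 0.01], [0.001, -0.009, -1.0]]
ft_force: [-0.1, 0.6, -1.5]
grip_width: 0.0108
```

```bash
python3 k.py
```

```text
t 22.95 tool delta to knob cm [-0.32 -0.17  0.14] yaw -85.53 z [ 0.001  0.01  -1.   ] F [-0.1  0.6 -1.5] M [-0.07 -0.16  0.16] w 0.0108 q6 71.3
```

>>> carry_out:
  rows:
    - {"tx": 0.0,"ty": 0.0,"tz": 0.0,"yaw": 0.08}

```text
time_s: 23.05
position: [0.6406, -0.0359, 0.0775]
tool_rot: [[1.0, -0.006, 0.001], [-0.006, -1.0, 0.009], [0.001, -0.009, -1.0]]
ft_force: [-0.6, 1.1, 0.0]
grip_width: 0.0109
```

```bash
python3 k.py
```

```text
t 23.05 tool delta to knob cm [-0.34 -0.14  0.15] yaw -90.34 z [ 0.001  0.009 -1.   ] F [-0.6  1.1  0. ] M [-0.13 -0.1   0.16] w 0.0109 q6 76.2
```

>>> carry_out:
  rows:
    - {"tx": 0.0,"ty": 0.0,"tz": 0.0,"yaw": 0.06}

```text
time_s: 23.15
position: [0.6406, -0.036, 0.0774]
tool_rot: [[0.998, -0.068, 0.001], [-0.068, -0.998, 0.009], [0.0, -0.009, -1.0]]
ft_force: [-1.6, 0.2, -1.6]
grip_width: 0.011
```

```bash
python3 k.py
```

```text
t 23.15 tool delta to knob cm [-0.34 -0.12  0.14] yaw -93.92 z [ 0.001  0.009 -1.   ] F [-1.6  0.2 -1.6] M [-0.19 -0.11  0.64] w 0.011 q6 79.8
```

>>> carry_out:
  rows:
    - {"tx": 0.0,"ty": 0.0,"tz": 0.0,"yaw": 0.05}

```text
time_s: 23.25
position: [0.6406, -0.036, 0.0775]
tool_rot: [[0.993, -0.118, 0.001], [-0.118, -0.993, 0.008], [-0.0, -0.008, -1.0]]
ft_force: [-0.7, -0.8, -1.3]
grip_width: 0.0113
```

```bash
python3 k.py; python3 y.py c11.png
```

```text
t 23.25 tool delta to knob cm [-0.35 -0.11  0.15] yaw -96.79 z [ 0.001  0.008 -1.   ] F [-0.7 -0.8 -1.3] M [-0.19 -0.13  1.43] w 0.0113 q6 82.7
[array([385, 396]), array([388, 393]), array([378, 390]), array([377, 386])]
[None, None, None, None]
```

>>> carry_out:
  rows:
    - {"tx": 0.0,"ty": 0.0,"tz": 0.0,"yaw": 0.0}
    - {"tx": 0.0,"ty": 0.0,"tz": 0.0,"yaw": 0.0}
    - {"tx": 0.0,"ty": 0.0,"tz": 0.0,"yaw": 0.0}
    - {"tx": 0.0,"ty": 0.0,"tz": 0.0,"yaw": 0.0}
    - {"tx": 0.0,"ty": 0.0,"tz": 0.0,"yaw": 0.0}
  jaw: 0.1

```text
time_s: 23.8
position: [0.6408, -0.036, 0.0779]
tool_rot: [[0.993, -0.118, 0.002], [-0.118, -0.993, 0.008], [0.001, -0.009, -1.0]]
ft_force: [-0.7, 0.2, 0.0]
grip_width: 0.0382
```

>>> carry_out:
  rows:
    - {"tx": 0.0,"ty": 0.0,"tz": -1.0,"yaw": 0.0}
    - {"tx": 0.0,"ty": 0.0,"tz": -1.0,"yaw": 0.0}
    - {"tx": 0.0,"ty": 0.0,"tz": -1.0,"yaw": 0.0}
    - {"tx": 0.0,"ty": 0.0,"tz": -1.0,"yaw": 0.0}
    - {"tx": 0.0,"ty": 0.0,"tz": -1.0,"yaw": 0.0}
    - {"tx": 0.0,"ty": 0.0,"tz": -1.0,"yaw": 0.0}
    - {"tx": -2.0,"ty": 0.0,"tz": -1.0,"yaw": 0.0}
    - {"tx": -2.0,"ty": 0.0,"tz": 0.0,"yaw": 0.0}
    - {"tx": -2.0,"ty": 0.0,"tz": 0.0,"yaw": 0.0}
    - {"tx": -2.0,"ty": 0.0,"tz": 0.0,"yaw": 0.0}
    - {"tx": 0.0,"ty": 0.0,"tz": 0.0,"yaw": 0.0}

```text
time_s: 24.9
position: [0.5595, -0.0271, 0.1581]
tool_rot: [[0.993, -0.118, 0.007], [-0.118, -0.993, 0.007], [0.007, -0.008, -1.0]]
ft_force: [0.3, 0.9, -0.3]
grip_width: 0.0385
```

```bash
python3 st.py; python3 w.py pics/w6.png
```

```text
t 24.9 z 0.1581 lat err mm -16.16 post from mouth mm 98.9 yaw -96.77 xz 0.0065 yz -0.0079 F along,lat,z -0.94 0.1 -0.26 M [ 0.02 -0.04  0.01] q6 81.5 w 0.038473145406647355
24.9 [ 0.5595 -0.0271  0.1581] [[ 0.993 -0.118  0.007]
 [-0.118 -0.993  0.007]
 [ 0.007 -0.008 -1.   ]] [-15.1  26.9  80.8   0.5  72.   81.5] [ 0.3   0.89 -0.26]
```

View pics/w6.png

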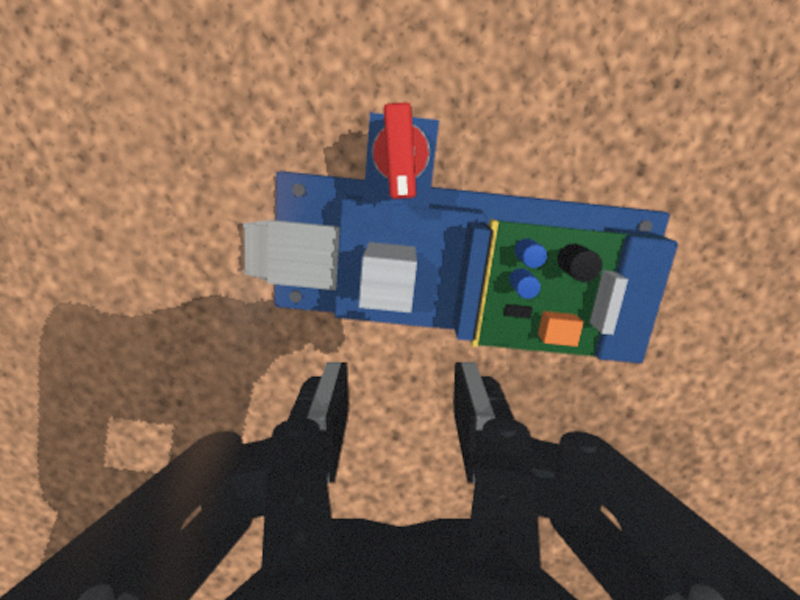

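```bash
python3 - <<'E'
from m import *
p=load("pics/w6.png");s=800/512;P=lambda u,v,z:at(p,u/s,v/s,z)
h=np.radians(-102.4);u=np.array([np.cos(h),np.sin(h),0]);A=lambda *q:((P(*q)@u+.1916)*1e3).round(1)
print('knob bar',hd(P(398,106,.09),P(402.5,195,.09)),'post',np.mean([A(*q,.085) for q in((364,258),(417,260),(413,312),(360,307))]),'yellow right edge',A(498,222,.063),A(479,346,.063),'wall',A(490,227,.073),A(475,340,.073),'base near',A(277,172,.01),A(274,306,.01),'post heading',hd(P(360,307,.085),P(413,312,.085)))
q=load("pics/w4.png");B=lambda a,b,z:((at(q,a/s,b/s,z)@u+.1916)*1e3).round(1)
print('w4 yellow right edge',B(622,294,.063),B(601,453,.063),'base near',B(275,234,.01))
E
```

```text
knob bar 176.35 post 87.9 yellow right edge 140.9 141.9 wall 135.1 136.9 base near 12.4 11.5 post heading -102.27
w4 yellow right edge 139.3 141.4 base near 13.4
```

```bash
python3 - <<'E'
from rig import env
print(env.observe()['time_s'],env.close_job())
E
```

```text
the job is handed in; nothing more can be done
24.95 None
```

The blue jaw is back on the rail with its pad bearing on the board's yellow edge, and the red knob is tight. I let go, moved the arm clear and handed the job in at about 25 s.

- **Fitting the jaw:** I gripped it by the post and slid it on from the tapered end with the knob slack. Twice I stopped and pulled back a little to take out a nose-down tilt that was building up. The highest force along the rail was about 23 N.
- **Contact with the board:** The board started to move at about 88 mm of post travel from the mouth. I pushed about 3 mm further, adding roughly 9 N of spring force on top of about 13 N of drag.
- **Knob:** I turned it clockwise until the torque rose sharply, to 1.4 N m. The last picture shows the bar at about 81° (1.4 rad), so it is at or near its end stop. I saw no gap between the pad and the yellow edge.
- **Uncertain:** The jaw seems to have sprung back up to 1 mm when I released the post before tightening. From the pictures, the mount is pushed in about 2–2.5 mm, give or take 1 mm, rather than the 3 mm I pushed. That is well short of the 7.2 mm damage limit.
- **Rail position:** The overhead and wrist cameras disagreed by 5–8 mm on where the rail starts. I used the wrist camera and then felt for contact.
- **Other objects:** I kept clear of the transformer, iron stand and solder reel, and felt no unexpected contact. I did not photograph them again at the end.

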